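# Fit and tension the dehumidifier filter

## Task

Put the filter cassette, tab up, fully home into the open bay of the small dehumidifier, then wind the tension wheel on top of the machine clockwise until it comes up firm, so that the cassette is pressed tight against the seal plate but not crushed, and let go. Leave the tray and everything else on the shelf where it is.

Things in the scene. Friction and masses are not known exactly. Their poses are not given: they have to be found in the camera images.
- dehumidifier: Low white dehumidifier, 190 (its x) x 230 (its y) x 110 mm high, fixed. Origin: centre of its underside, z up. Open-topped filter bay in the +y half, tension wheel on the flat top of the -y half. The filter door (5 mm slab and a low bar, on top beyond the bay) is slid back and stays so.
- bay_floor (a point): Centre of the bay's floor, 22 mm above the dehumidifier's underside, 88 mm below its top; axes as the dehumidifier's. The bay is 86 mm wide along x and 80 mm long along y. The seal plate stands at its +y end; a flat spring pad at the -y end starts with its face at y = -28 to -21 mm from here. The cassette stands between them, thin direction along y.
- seal_plate: Dark rubber upright plate in the bay, 84 (x) x 10 (y) x 84 mm high, fixed, axes parallel to the dehumidifier's; origin at the centre of its underside, on the bay floor. Its sealing face is 5 mm from the origin on the -y side, towards the wheel. Its place along y differs by up to 12 mm from start to start.
- wheel_grip (a point): Point on the tension wheel's axis where it is gripped, 10 mm below its top face. The wheel is a knurled round grey disc, 56 mm across, 24 mm high, axis vertical, underside 12 mm above the machine's top on a 24 mm post. Grip it across the diameter at any yaw. Clockwise from above tightens: the pad moves to +y by 12 mm per rad, 0.9 to 2.9 rad in all; it stays where left.
- wheel_foot (a point): Foot of the wheel's post on the machine's top. Feel: a steady 0.55 N m of drag while the pad runs free or just pushes the cassette; once the cassette is trapped, a spring adds 1.15 N m per rad. Firm: 0.2 to 0.45 N m (17 to 37 N on the pad) above the free drag; 0.6 crushes. When a turn stops, recoil can reverse the drag's sign: compare readings taken after equal turns; noise 0.04.
- cassette_center (a point): Centre of the white filter cassette (loose, about 0.14 kg), half-way up, 60 mm above its underside. Block 80 (its x) x 24 (its y) x 90 mm high, with a grip tab on top, 50 (x) x 12 (y) x 30 mm high, from 30 to 60 mm above this point. z up; either face may meet the plate. It starts standing in the tray. In the bay the tab stands clear above the machine.
- cassette: The same cassette; origin at the centre of its underside, same axes.
- tray: Bamboo tray, 170 (x) x 120 (y) x 20 mm, walls and floor 5 mm, origin centre of underside; the cassette stands in it. Fixed.
- clip: Small plastic clip 50 x 14 x 12 mm lying in the tray; leave it.
- soap_dish: White ceramic soap dish 90 x 125 x 22 mm, origin centre of underside; leave it.
- pill_tin: Steel pill tin 62 x 87 x 26 mm, lid shut, origin centre of underside; leave it.
- cup: White ceramic cup, 72 mm across, 95 mm high, origin centre of underside; leave it.
- lotion: White lotion bottle, 56 mm across, 150 mm high, origin centre of underside; leave it.
- jar: Glass jar with metal cap, 60 mm across, 55 mm high, origin centre of underside; leave it.

How it is judged (in metres and radians):
On the way, in this order (a step that is already met when the one before it is completed fails the run):
1. the cassette stands fully home in the bay, let go and not yet tensioned (z of cassette_center in the frame of dehumidifier between 0.078 and 0.087 m and x of cassette_center in the frame of dehumidifier between -0.038 and -0.025 m and y of cassette_center in the frame of dehumidifier between 0.028 and 0.068 m and angle between cassette_center's own z axis and vertical below 0.1 rad and contact force between the fingers and cassette below 0.2 N and contact force between cassette and seal_plate below 10 N), for 0.2 s.
2. the wheel is wound firm: the cassette bears on the seal plate with 16 to 40 N (z of cassette_center in the frame of dehumidifier between 0.078 and 0.087 m and x of cassette_center in the frame of dehumidifier between -0.038 and -0.025 m and y of cassette_center in the frame of dehumidifier between 0.028 and 0.068 m and angle between cassette_center's own z axis and vertical below 0.1 rad and contact force between cassette and seal_plate between 16 and 40 N), for 0.2 s.
At the end, for the whole second after the job is handed in: The cassette stands at rest and upright (within 0.1 rad), fully home in the bay (within 5 mm of the floor, 6.5 mm of the bay's centre line) and is pressed on the seal plate with 16 to 40 N, by the wheel alone (all of step 2 and linear speed of cassette below 0.01 m/s); the robot touches nothing.
It fails at once if the cassette is crushed against the seal plate (over 52 N) (contact force between cassette and seal_plate above 52 N).
It fails at once if a bystander (soap dish, pill tin, cup, lotion bottle, jar or clip) is moved more than 30 mm (distance of any of soap_dish, pill_tin, cup, lotion, jar, clip from where it was at the start of the episode above 0.03 m).
It also fails if it takes over 67 s, if anything falls off the work surface, if the arm or the gripper's body presses on something with over 40 N, if the wrist force passes 120 N, or if a joint passes its speed limit or range.

## Robot

A 6-joint arm with a two-finger parallel gripper is mounted at the origin on the work surface. World frame = base frame: x ahead of the robot, y to its left, z up, the work surface at z = 0. Lengths are in mm, angles in rad, forces in N, time in s.
With the tool pointing down it reaches from about 325 to 750 mm from the base axis. Payload 7.6 kg.
Tool frame: the origin (TCP) lies midway between the tips of the shut fingers; the grasp point (between the pads) lies arm.grasp_offset behind it (arm.grasp_offset is the distance from the TCP to the grasp point, in mm); z points along the fingers, y is the line along which they close (so a half turn about z gives the same grasp; the last joint's range is limited). The gripper opens to 85 mm and grips with 20 to 120 N. Pads are 22 mm wide; open, the fingers measure 114 mm over their backs; the gripper's body (76 mm by 85 mm) begins 54 mm behind the grasp point. The pads swing forward as they close: fully open they stand 13 mm farther back than shut.
Start: joints at [-1.234, 0.052, 1.401, -0, 1.689, -0.07], TCP at [207.754, -482.166, 231.323] pointing down, gripper open.
Joint ranges: [-2.9, 2.9], [-0.91, 2.17], [0.12, 2.37], [-1.06, 4.2], [0.26, 2.73], [-2.93, 2.93]. Speed limits (rad/s): [2.57, 2.57, 3.01, 3.14, 3.14, 3.14].

## Interface

Orientations are given as a unit quaternion [w, x, y, z].
In Python, from cell import arm gives the robot as it stands.
- The arm moves only by the tool play_rows, never from a script. Its argument "series" is a list of rows, each a list of 5 numbers: the closure, from 0 (fully open) to 1 (shut), then the shift along the tool's x, y, z each as a share of 0.25 m, from -1 to 1, then the turn about the tool's z as a share of pi/4 rad, from -1 to 1. In form: [[jaw, x, y, z, twist], ...]. A call has 1 to 8 rows; each row is the pose to reach, as a shift and turn from the pose commanded when the call began, along the tool's axes at that moment; what a row does not reach only later rows make up. A row lasts 1/8 s, in which the tool goes at most 62.5 mm and 10.7 degrees, less where a joint would pass 70% of its speed; a pose out of reach is approached as far as the arm can. A call with a number of a shift or a turn outside -1 to 1 is refused whole. A call with a gripper value outside its range is refused whole. The fingers move at their own pace and stop on an object; "grip_force" is the grip in N (left out, the last holds). Time passes only in rows, so rows that repeat a pose let the fingers close. It gives the time, the measured TCP pose, the force, the opening and the grip force at its end, in the units of the state.
- arm.state(): the state, without advancing time (a new reading comes with each control period).
- arm.capture(name): name is "side" or "top" or "wrist"; returns (picture, depth): 384x512x3 uint8, blue, green, red; 384x512 float32, mm along the optical axis (not along the pixel's ray), 0 where there is no reading.
- arm.get_calibration(name): a dict with "vfov" (degrees; the focal length in pixels is half the picture's height over the tangent of half this angle, whatever the lens; pixels are square), "cx", "cy" (the principal point, pixels), "k1" (the pictures are not rectified: a ray, as slopes to the right and down, at radius r is drawn at 1 + k1 r^2 times it, then the intrinsics apply), "origin" and "attitude" of the camera in the world. Camera axes: x right, y up, looking along -z (the intrinsics and any distortion apply to the point x, -y, -z); pixel columns grow to the right and rows downward; lengths in mm; the calibration is good to about 2 mm. A picture is of the moment at which its call begins: read the wrist's pose just before it. get_calibration takes no time and is no camera call; for the wrist camera it gives the pose at the moment of the call.
- arm.sign_off(): hands the job in; it is judged then, once.
The state is a dict: "time_s": time; "joint_pos": joint angles; "qvel": joint speeds; "tau": joint torques, N m; "eef_pos": TCP position; "ee_rot": TCP orientation; "wrist_force": force on the tool from outside, world axes, zero at the start; "moment": the same for the moment, N m; "grip_width": finger opening in mm; "grasp_force": force on a finger pad.
Only numpy, scipy, OpenCV 4.12 (cv2) and the standard library are available. Lean on these libraries where they do the work, as an engineer would, in place of code of your own. Each camera call takes 0.05 s, during which the arm holds its last target. There are 200 camera calls.

## Working session

There is one attempt and no reset: what is moved stays moved. The work goes in short steps, Python scripts to look and compute and a tool call to move; the robot and the scene stay as the last step left them, time stands still between calls to the robot, and variables do not carry over. Pictures are saved under pics/ and viewed, at most 10 in all, crops included, and the job is handed in when it is done.

Besides the shell and the picture viewer there is one more tool, called after ">>>" in YAML: its name, and indented under it one key for each argument. play_rows: Moves the arm, as the interface text tells. Shift numbers are shares of 0.25 m and turn numbers shares of pi/4 rad, none past 1 either way. Its arguments: {"type":"object","properties":{"series":{"type":"array"},"grip_force":{"type":"number"}},"required":["series"]}

```bash
ls; mkdir -p pics; cat > h.py <<'E'
import numpy as np, cv2
from scipy.spatial.transform import Rotation as R
from cell import arm
def Rm(q): return R.from_quat([q[1],q[2],q[3],q[0]]).as_matrix()
def cal(name):
    c=arm.get_calibration(name); f=192/np.tan(np.radians(c['vfov'])/2)
    a=np.array(c['attitude'],float)
    M=Rm(a) if a.size==4 else a.reshape(3,3)
    return c,f,M,np.array(c['origin'],float)
def rays(C,uv):
    c,f,M,o=C; uv=np.atleast_2d(uv).astype(float)
    d=(uv-[c['cx'],c['cy']])/f; s=d.copy()
    for _ in range(20): s=d/(1+c['k1']*(s**2).sum(1,keepdims=True))
    return np.c_[s[:,0],-s[:,1],-np.ones(len(s))]@M.T
def plane(C,uv,z):
    r=rays(C,uv); return C[3]+r*((z-C[3][2])/r[:,2])[:,None]
def cloud(C,depth):
    v,u=np.mgrid[:384,:512]; r=rays(C,np.c_[u.ravel(),v.ravel()])
    P=C[3]+r*depth.reshape(-1,1); P[depth.ravel()==0]=np.nan
    return P.reshape(384,512,3)
E
python3 - <<'E'
from h import *
s=arm.state(); print({k:np.round(v,3) for k,v in s.items()}, arm.grasp_offset)
ims=[]
for n in ('top','side','wrist'):
    C=cal(n); im,d=arm.capture(n); np.savez(n+'.npz',im=im,d=d)
    print(n,C[0]); cv2.imwrite(f'pics/{n}0.png',im); ims.append(im)
E
```

```text
pics
{'time_s': np.float64(0.0), 'joint_pos': array([-1.234,  0.053,  1.402, -0.   ,  1.689, -0.07 ]), 'qvel': array([ 0.001,  0.001, -0.   , -0.001, -0.001,  0.001]), 'tau': array([ 1.0000e-03, -3.8166e+01, -3.6019e+01,  0.0000e+00,  6.0000e-03,
       -0.0000e+00]), 'eef_pos': array([ 207.643, -481.869,  230.493]), 'ee_rot': array([-0.001,  0.979,  0.202, -0.   ]), 'wrist_force': array([ 0.462, -0.31 ,  0.6  ]), 'moment': array([-0.006,  0.015, -0.002]), 'grasp_force': np.float64(0.0), 'grip_width': np.float64(85.239)} 18.700000000000003
top {'vfov': 49.11629615148401, 'cx': 263.65329278602684, 'cy': 192.42877501197933, 'k1': 0.04746775201916473, 'origin': array([ 296.85212079,  -30.05841462, 1436.36505028]), 'attitude': array([ 0.71385055,  0.06437563, -0.05917052, -0.69481797])}
side {'vfov': 51.584042017504885, 'cx': 260.66560412692826, 'cy': 193.8029715780285, 'k1': -0.03768207552314807, 'origin': array([   2.36672888, -860.29929739,  945.0290251 ]), 'attitude': array([ 0.86677639,  0.4091599 , -0.12501993, -0.25623601])}
wrist {'vfov': 62.470288593059955, 'cx': 252.4161373611428, 'cy': 190.70827820016882, 'k1': -0.07255029983845544, 'origin': array([ 275.64136594, -452.75568947,  371.81517882]), 'attitude': array([ 0.82667008, -0.12154732,  0.08042066, -0.54348445])}
```

View pics/top0.png

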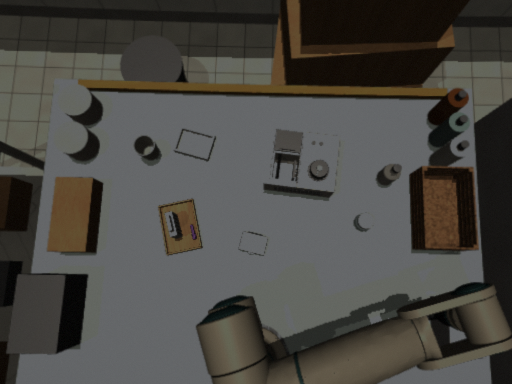

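View pics/side0.png

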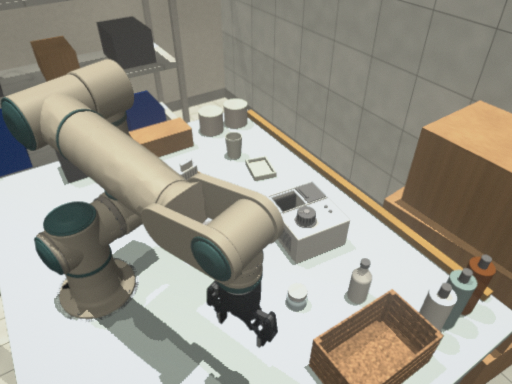

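The top view shows the machine at about (303,162), with the wheel at (319,169), the bay at (287,170) and the door at (289,140). The tray with the cassette is at (180,227), and the cassette is near (173,225). The side view shows the machine at (312,220), and the arm hides the tray. Next I'll measure from the depth cloud.

```bash
python3 - <<'E'
from h import *
C=cal('top'); z=np.load('top.npz'); im,d=z['im'],z['d']; P=cloud(C,d)
def reg(n,u0,u1,v0,v1,zlo,zhi):
    m=np.zeros((384,512),bool); m[v0:v1,u0:u1]=1
    m&=(P[...,2]>zlo)&(P[...,2]<zhi); q=P[m]
    if len(q)<4: print(n,len(q)); return
    r=cv2.minAreaRect(q[:,:2].astype(np.float32)); print(n,len(q),'med z',np.round(np.median(q[:,2]),1),'rect',np.round(r[0],1),np.round(r[1],1),round(r[2],1))
reg('machine top',255,350,120,205,100,120)
reg('machine top+',255,350,120,205,100,160)
reg('wheel',300,335,150,185,135,160)
reg('door',265,305,125,160,112,140)
reg('plates',265,305,145,190,60,104)
reg('bayfloor',265,305,145,190,10,45)
reg('tab',155,205,195,260,105,150)
reg('body',155,205,195,260,70,105)
reg('tray',155,205,195,260,10,30)
reg('table',200,240,195,260,-10,10)
big=cv2.resize(np.hstack([im[120:205,255:350],im[190:275,140:235]]),None,fx=4,fy=4,interpolation=cv2.INTER_CUBIC)
cv2.imwrite('pics/crop.png',big)
E
```

```text
machine top 3141 med z 111.4 rect [ 644.7 -137.6] [229.6 192. ] 84.1
machine top+ 3492 med z 111.9 rect [ 644.7 -137.6] [229.6 192. ] 84.1
wheel 251 med z 146.5 rect [ 606.2 -188.5] [53.9 54.3] 56.3
door 701 med z 116.2 rect [695.1 -84.1] [109.4 120.2] 0.5
plates 258 med z 87.6 rect [607.4 -89. ] [127.2 111.3] 84.2
bayfloor 382 med z 23.2 rect [608.9 -75.2] [ 97.4 109.9] 83.1
tab 83 med z 124.5 rect [424.2 277.4] [49.1 13.4] 18.7
body 145 med z 95.2 rect [424.6 277.2] [79.7 24.3] 16.8
tray 514 med z 17.7 rect [424.8 264.3] [170.3 123.9] 13.4
table 2562 med z 1.0 rect [428.1 132.6] [221.  135.8] 2.2
```

View pics/crop.png

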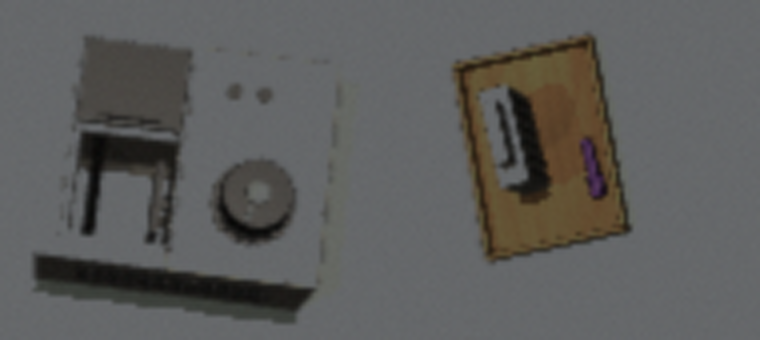

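```bash
cat >> h.py <<'E'
def tool(): 
    s=arm.state(); M=Rm(s['ee_rot']); return s,np.array(s['eef_pos']),M,np.arctan2(M[1,0],M[0,0])
def go(p,yaw=None):
    s,e,M,y=tool(); sh=M.T@(np.array(p,float)-e)/250
    t=0 if yaw is None else -((yaw-y+np.pi/2)%np.pi-np.pi/2)/(np.pi/4)
    print('shift',np.round(sh,3),'twist',round(t,3),'| now',np.round(e,1),'yaw',round(y,3),'q6',round(s['joint_pos'][5],2))
E
python3 - <<'E'
from h import *
C=cal('wrist'); s,e,M,y=tool()
print('cam in tool',M.T@(C[3]-e),'axis in tool',M.T@(-C[2][:,2]))
go([560,-120,300],-0.103)
E
```

```text
cam in tool [ 7.39736887e+01 -5.87804904e-02 -1.41273899e+02] axis in tool [-2.88434608e-01  7.76306481e-04  9.57499282e-01]
shift [ 1.867 -0.772 -0.276] twist 0.649 | now [ 207.7 -481.9  230.7] yaw 0.407 q6 -0.07
```

>>> play_rows:
  series:
    - [0,0.25,-0.1,-0.25,0.2]
    - [0,0.5,-0.2,-0.25,0.4]
    - [0,0.75,-0.3,-0.25,0.65]
    - [0,1,-0.4,-0.25,0.65]
    - [0,1,-0.4,-0.25,0.65]
    - [0,1,-0.4,-0.25,0.65]

```text
time_s: 0.9
eef_pos: [399.4, -289.3, 293.6]
ee_rot: [-0.0, 0.999, -0.05, -0.0]
wrist_force: [0.0, -0.1, -0.9]
grip_width: 85.4
grasp_force: 0.0
```

```bash
python3 -c "
from h import *
go([636,-130,290],-0.103)"
```

```text
shift [ 0.879 -0.728  0.015] twist 0.005 | now [ 399.4 -289.3  293.6] yaw -0.099 q6 0.97
```

>>> play_rows:
  series:
    - [0,0.22,-0.18,0,0]
    - [0,0.44,-0.36,0,0]
    - [0,0.66,-0.54,0,0]
    - [0,0.88,-0.73,0,0]
    - [0,0.88,-0.73,0,0]
    - [0,0.88,-0.73,0,0]
    - [0,0.88,-0.73,0,0]

```text
time_s: 1.78
eef_pos: [635.0, -133.8, 293.5]
ee_rot: [0.0, 0.999, -0.052, -0.0]
wrist_force: [0.4, -0.2, -0.1]
grip_width: 85.2
grasp_force: 0.0
```

```bash
python3 -c "
from h import *
C=cal('wrist'); im,d=arm.capture('wrist'); import pickle
pickle.dump((C,im,d),open('w1.pkl','wb')); cv2.imwrite('pics/w1.png',im)
go([636,-130,290],-0.103)
P=cloud(C,d)
for u,v in [(100,200),(200,200),(256,192),(300,200),(400,200)]: print(u,v,np.round(P[v,u],1))"
```

```text
shift [ 0.003 -0.016  0.016] twist -0.003 | now [ 634.8 -134.   293.9] yaw -0.105 q6 1.41
100 200 [586.6  98.   -2.4]
200 200 [592.9 -64.8  66.6]
256 192 [ 608.2 -134.9  106.5]
300 200 [ 607.4 -177.2  144.6]
400 200 [ 540.4 -343.5   -2.2]
```

View pics/w1.png

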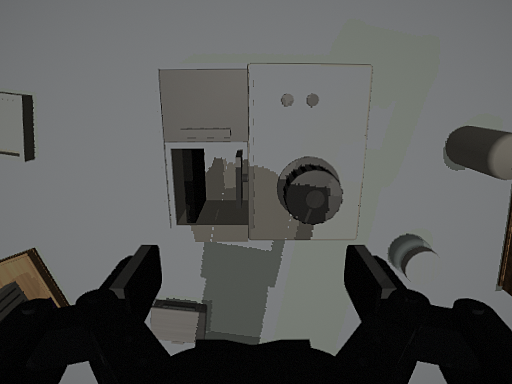

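The wrist view shows the bay at (172–247, 148–225). The dark seal plate is at its left (180–205), the pad is at (240,180), and the wheel is at (311,190). Now I'll take profiles in the machine frame.

```bash
cat > m.py <<'E'
from h import *
import pickle
C,im,d=pickle.load(open('w1.pkl','rb')); P=cloud(C,d).reshape(-1,3)
def rect(m,n):
    r=cv2.minAreaRect(P[m][:,:2].astype(np.float32)); print(n,m.sum(),np.round(np.median(P[m],0),1),np.round(r[0],1),np.round(r[1],1),round(r[2],2)); return r
roi=(abs(P[:,0]-640)<140)&(abs(P[:,1]+137)<150)
r=rect(roi&(P[:,2]>98)&(P[:,2]<118),'top'); rect(roi&(P[:,2]>135)&(P[:,2]<155)&(P[:,1]<-150)&(P[:,0]<645),'wheel')
E
python3 - <<'E'
from m import *
o=np.array(r[0]); a=np.radians(-5.9)
Q=(P[:,:2]-o)@np.array([[np.cos(a),-np.sin(a)],[np.sin(a),np.cos(a)]])
inb=(Q[:,0]>-72)&(Q[:,0]<8)&(Q[:,1]>-5)&(Q[:,1]<115)
for x0 in (-65,-50,-32,-15,0):
    m=inb&(abs(Q[:,0]-x0)<3); 
    print(x0,[(y,int(np.median(P[k,2])),) for y in range(0,114,3) if (k:=m&(abs(Q[:,1]-y)<1.5)).sum()>1])
m=(abs(Q[:,1]-55)<6)
print('xprof',[(x,int(np.median(P[k,2]))) for x in range(-96,96,4) if (k:=m&(abs(Q[:,0]-x)<2)).sum()>1])
E
```

```text
top 30851 [ 672.6 -145.3  108.9] [ 645.2 -139.4] [230.7 190.7] 84.37
wheel 2575 [ 610.9 -190.   144.6] [ 608.4 -190.6] [55.9 57.2] 86.64
-65 [(0, 108), (3, 108), (6, 111), (9, 106), (12, 20), (15, 20), (18, 20), (27, 20), (30, 20), (33, 20), (36, 20), (39, 20), (42, 20), (45, 20), (48, 20), (51, 20), (54, 20), (57, 20), (60, 20), (63, 19), (66, 20), (69, 67), (72, 104), (75, 104), (78, 104), (90, 88), (93, 108), (96, 108), (99, 111), (102, 108), (105, 108), (108, 109), (111, 108)]
-50 [(0, 108), (3, 109), (6, 111), (9, 107), (12, 20), (15, 20), (18, 86), (21, 90), (24, 90), (27, 20), (30, 20), (33, 20), (36, 20), (39, 21), (42, 20), (45, 20), (48, 20), (51, 20), (54, 20), (57, 20), (60, 20), (63, 20), (66, 20), (69, 71), (72, 104), (75, 104), (78, 104), (90, 88), (93, 108), (96, 110), (99, 111), (102, 108), (105, 108), (108, 108), (111, 108)]
-32 [(0, 108), (3, 109), (6, 111), (9, 107), (12, 69), (15, 68), (18, 73), (21, 90), (24, 91), (27, 20), (30, 20), (33, 20), (36, 20), (39, 20), (42, 20), (45, 20), (48, 20), (51, 20), (54, 20), (57, 20), (60, 20), (63, 20), (66, 20), (69, 71), 
[... 695 characters left out ...]
), (60, 351), (63, 378), (66, 368), (69, 363), (72, 362), (75, 361), (78, 358), (90, 87), (93, 108), (96, 109), (99, 111), (102, 108), (105, 108), (108, 108), (111, 108)]
xprof [(-96, 108), (-92, 108), (-88, 108), (-84, 108), (-80, 108), (-76, 76), (-72, 20), (-68, 20), (-64, 20), (-60, 20), (-56, 20), (-52, 20), (-48, 20), (-44, 20), (-40, 20), (-36, 20), (-32, 20), (-28, 21), (-24, 20), (-20, 357), (-16, 357), (-12, 357), (-8, 357), (-4, 334), (0, 346), (4, 352), (12, 108), (16, 108), (20, 114), (24, 116), (28, 119), (32, 115), (36, 114), (40, 114), (44, 114), (48, 114), (52, 114), (56, 114), (60, 114), (64, 114), (68, 114), (72, 114), (76, 114), (80, 114), (84, 114), (88, 114), (92, 108)]
```

```bash
python3 -c "
from h import *
go([443,283,290],0.3)"
```

```text
shift [-0.938 -1.578  0.015] twist -0.516 | now [ 634.8 -134.   293.9] yaw -0.105 q6 1.41
```

>>> play_rows:
  series:
    - [0,-0.12,-0.2,0,-0.2]
    - [0,-0.24,-0.4,0,-0.4]
    - [0,-0.36,-0.6,0,-0.52]
    - [0,-0.48,-0.8,0,-0.52]
    - [0,-0.6,-1,0,-0.52]
    - [0,-0.6,-1,0,-0.52]

```text
time_s: 2.58
eef_pos: [510.5, 133.3, 295.0]
ee_rot: [-0.0, 0.988, 0.153, 0.001]
wrist_force: [-0.4, -0.6, -0.5]
grip_width: 85.4
grasp_force: 0.0
```

```bash
python3 -c "
from h import *
go([443,283,290],0.3)"
```

```text
shift [-0.076 -0.653  0.02 ] twist 0.01 | now [510.5 133.3 295. ] yaw 0.308 q6 1.45
```

>>> play_rows:
  series:
    - [0,-0.02,-0.2,0,0]
    - [0,-0.04,-0.4,0,0]
    - [0,-0.08,-0.65,0,0]
    - [0,-0.08,-0.65,0,0]
    - [0,-0.08,-0.65,0,0]
    - [0,-0.08,-0.65,0,0]

```text
time_s: 3.32
eef_pos: [445.3, 278.8, 293.9]
ee_rot: [0.0, 0.989, 0.15, 0.0]
wrist_force: [-1.5, -0.6, -0.3]
grip_width: 85.5
grasp_force: 0.0
```

```bash
python3 - <<'E'
from h import *
import pickle
C=cal('wrist'); im,d=arm.capture('wrist'); cv2.imwrite('pics/w2.png',im)
P=cloud(C,d).reshape(-1,3); roi=(np.hypot(P[:,0]-424,P[:,1]-277)<80)
for n,a,b in (('tab',115,135),('body+tab',85,135),('body',85,105)):
    m=roi&(P[:,2]>a)&(P[:,2]<b); r=cv2.minAreaRect(P[m][:,:2].astype(np.float32)); print(n,m.sum(),np.round(np.median(P[m],0),1),np.round(r[0],1),np.round(r[1],1),round(r[2],2))
go([424,277,290],0.297)
E
```

```text
tab 534 [427.5 277.7 123.5] [426.2 277. ] [49.3 11.2] 16.94
body+tab 1504 [432.3 279.   94.2] [425.9 277. ] [79.4 24. ] 16.61
body 946 [436.4 280.3  93.5] [425.9 277. ] [79.4 24. ] 16.61
shift [-0.083 -0.018  0.015] twist 0.006 | now [445.2 279.  293.9] yaw 0.302 q6 1.76
```

View pics/w2.png

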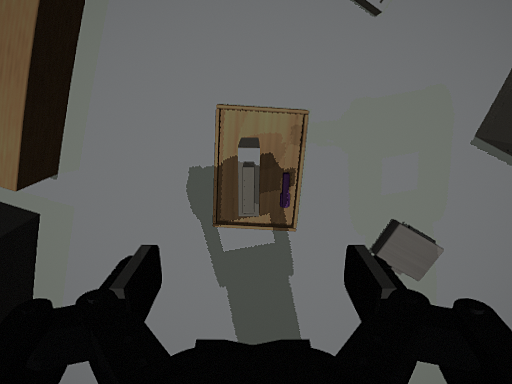

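The wrist view shows the cassette standing in the tray at (249,180) and the clip at (286,190). The measured sizes match (79×24, tab 49×11). The cassette centre is (426,277) with yaw 0.292.

```bash
python3 -c "
from h import *
go([426,277,100],0.292)"
```

```text
shift [-0.076 -0.015  0.775] twist 0.013 | now [445.2 279.  293.9] yaw 0.302 q6 1.76
```

>>> play_rows:
  series:
    - [0,-0.076,-0.015,0.15,0.013]
    - [0,-0.076,-0.015,0.35,0.013]
    - [0,-0.076,-0.015,0.5,0.013]
    - [0,-0.076,-0.015,0.6,0.013]
    - [0,-0.076,-0.015,0.7,0.013]
    - [0,-0.076,-0.015,0.775,0.013]
    - [0,-0.076,-0.015,0.775,0.013]
    - [0,-0.076,-0.015,0.775,0.013]
  grip_force: 40

```text
time_s: 4.38
eef_pos: [425.9, 278.1, 101.0]
ee_rot: [-0.0, 0.989, 0.146, 0.001]
wrist_force: [-0.8, 0.1, -0.5]
grip_width: 86.0
grasp_force: 0.0
```

```bash
python3 -c "
from h import *
go([426,277,100],0.292)"
```

```text
shift [-0.001  0.004  0.004] twist 0.002 | now [425.9 278.1 101. ] yaw 0.294 q6 1.78
```

>>> play_rows:
  series:
    - [0.5,0,0.004,0,0]
    - [0.8,0,0.004,0,0]
    - [1,0,0.004,0,0]
    - [1,0,0.004,0,0]
    - [1,0,0.004,0,0]
    - [1,0,0.004,0,0]
    - [1,0,0.004,0,0]
    - [1,0,0.004,0,0]
  grip_force: 40

```text
time_s: 5.38
eef_pos: [425.5, 277.5, 100.2]
ee_rot: [-0.0, 0.989, 0.147, 0.0]
wrist_force: [0.9, -0.6, 2.5]
grip_width: 11.2
grasp_force: 39.4
```

>>> play_rows:
  series:
    - [1,0,0,-0.1,0]
    - [1,0,0,-0.25,0]
    - [1,0,0,-0.4,0]
    - [1,0,0,-0.55,0]
    - [1,0,0,-0.65,0]
    - [1,0,0,-0.65,0]

```text
time_s: 6.12
eef_pos: [425.8, 277.7, 263.8]
ee_rot: [-0.0, 0.989, 0.147, 0.001]
wrist_force: [0.0, 0.1, -2.3]
grip_width: 11.3
grasp_force: 39.2
```

```bash
python3 -c "
from h import *
go([618.1,-89.4,262],-0.100)"
```

```text
shift [0.31  1.629 0.007] twist 0.502 | now [425.8 277.7 263.8] yaw 0.295 q6 1.78
```

>>> play_rows:
  series:
    - [1,0.04,0.2,0,0.06]
    - [1,0.08,0.4,0,0.12]
    - [1,0.12,0.6,0,0.2]
    - [1,0.16,0.8,0,0.26]
    - [1,0.19,1,0,0.32]
    - [1,0.19,1,0,0.32]

```text
time_s: 6.88
eef_pos: [543.6, 49.0, 259.5]
ee_rot: [0.0, 1.0, 0.019, -0.002]
wrist_force: [-0.3, 0.4, -0.0]
grip_width: 11.1
grasp_force: 39.5
```

```bash
python3 -c "
from h import *
go([618.1,-89.4,262],-0.100)"
```

```text
shift [ 0.276  0.565 -0.011] twist 0.176 | now [543.6  49.  259.5] yaw 0.038 q6 1.56
```

>>> play_rows:
  series:
    - [1,0.1,0.2,0,0.06]
    - [1,0.2,0.4,0,0.12]
    - [1,0.276,0.565,0,0.176]
    - [1,0.276,0.565,0,0.176]
    - [1,0.276,0.565,0,0.176]
    - [1,0.276,0.565,0,0.176]

```text
time_s: 7.62
eef_pos: [618.1, -84.7, 262.3]
ee_rot: [-0.0, 0.999, -0.047, -0.0]
wrist_force: [0.7, 0.3, -1.8]
grip_width: 11.2
grasp_force: 39.7
```

```bash
python3 - <<'E'
from h import *
go([618.1,-89.4,180],-0.100)
C=cal('wrist'); im,d=arm.capture('wrist'); cv2.imwrite('pics/w3.png',im)
P=cloud(C,d).reshape(-1,3); s,e,M,y=tool(); T=(P-e)@M
m=(abs(T[:,0])<60)&(abs(T[:,1])<25)&(T[:,2]>-40)&(T[:,2]<12)
for a in range(-40,12,4):
    k=m&(abs(T[:,2]-a)<2); 
    if k.sum()>5: print(a,k.sum(),T[k,:2].min(0).round(1),T[k,:2].max(0).round(1))
E
```

```text
shift [0.002 0.019 0.329] twist 0.009 | now [618.1 -84.7 262.3] yaw -0.093 q6 1.47
-40 144 [ -0.1 -24.2] [13.2 23.2]
-36 670 [-11.2 -19. ] [12.6 21.3]
-32 218 [ -6.2 -19.2] [12.1 12. ]
-28 320 [-10.2 -19.5] [12.3 19.1]
-24 3018 [-25.4 -19.6] [25.1 19. ]
-20 463 [-25.8 -19.6] [25. 19.]
-16 334 [  6.4 -19.6] [25.2 19.2]
-12 296 [  6.5 -19.5] [25. 19.]
-8 266 [  6.7 -19.5] [25.1 18.5]
-4 176 [  6.9 -18. ] [25.3 17.1]
0 92 [ 10.6 -12.6] [24.9 12. ]
4 178 [  8.9 -12. ] [39.9 11.4]
8 2072 [  7.5 -12.3] [39.9 11.9]
```

View pics/w3.png

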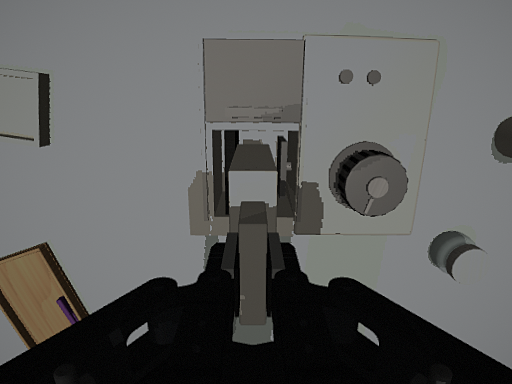

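The wrist view shows the cassette gripped centrally on the tab (252,215) above the bay, with the plate at (217,165) and the pad at (285,165). Before lowering I'll re-measure the bay's edges in the tool frame from this picture's viewpoint.

>>> play_rows:
  series:
    - [1,0.002,0.019,0.1,0.009]
    - [1,0.002,0.019,0.18,0.009]
    - [1,0.002,0.019,0.18,0.009]
    - [1,0.002,0.019,0.18,0.009]

```text
time_s: 8.18
eef_pos: [618.7, -90.5, 219.0]
ee_rot: [0.0, 0.999, -0.051, 0.001]
wrist_force: [-0.6, -0.1, -0.3]
grip_width: 11.4
grasp_force: 39.7
```

```bash
python3 - <<'E'
from h import *
go([618.1,-89.4,117.2],-0.100)
C=cal('wrist'); im,d=arm.capture('wrist')
P=cloud(C,d).reshape(-1,3); s,e,M,y=tool(); T=(P-e)@M
top=(abs(P[:,2]-108.5)<2.5)&(abs(P[:,0]-640)<140)&(abs(P[:,1]+137)<150)
a=-0.100; D=np.array([[np.cos(a),-np.sin(a)],[np.sin(a),np.cos(a)]])
Q=P[:,:2]@D; E=e[:2]@D
q=Q[top]-E; print('top x',np.percentile(q[:,0],[.1,99.9]).round(1),'y',np.percentile(q[:,1],[.1,99.9]).round(1), np.median(P[top,2]))
r=cv2.minAreaRect(P[top][:,:2].astype(np.float32)); print(r)
# +x bay edge & side edges
q=Q-E
for x0 in (20,30,38):
    m=(abs(q[:,0]-x0)<2)
    print(x0,[(y,int(np.median(P[k,2]))) for y in range(-50,62,2) if (k:=m&(abs(q[:,1]-y)<1)).sum()>1])
E
```

```text
shift [-0.004 -0.004  0.407] twist -0.002 | now [618.7 -90.5 219. ] yaw -0.101 q6 1.47
top x [-63.3 125.8] y [-159.7   69.3] 108.66642708930257
((645.3319091796875, -138.98001098632812), (230.35031127929688, 190.3814697265625), 84.16297912597656)
20 [(-50, 108), (-48, 108), (-46, 108), (-44, 108), (-42, 111), (-40, 111), (-38, 110), (-36, 74), (-34, 20), (-28, 90), (-26, 90), (-24, 89), (-22, 65), (-20, 20), (-18, 311), (-16, 311), (-14, 311), (-12, 311), (-10, 310), (-8, 310), (-6, 241), (-4, 242), (-2, 242), (0, 242), (2, 242), (4, 242), (6, 241), (8, 310), (10, 310), (12, 310), (14, 311), (16, 311), (18, 311), (20, 311), (22, 20), (24, 78), (26, 104), (28, 104), (30, 104), (32, 104), (44, 76), (46, 108), (48, 108), (50, 109), (52, 111), (54, 111), (56, 108), (58, 108), (60, 108)]
30 [(-50, 108), (-48, 108), (-46, 108), (-44, 108), (-42, 110), (-40, 111), (-38, 109), (-36, 75), (-34, 20), (-32, 21), (-30, 20), (-28, 58), (-26, 65), (-24, 64), (-22, 63), (-20, 20), (-18, 20), (-16, 20), (-14, 20), (-12, 211), (-10, 212), (-8, 212), (-6, 212), (-4, 212), (-2, 212), (0, 212), (2, 212), (4, 212), (6, 212), (8, 212), (10, 212), (12, 211), (14, 20), (16, 20), (18, 20), (20, 20), (22, 20), (24, 86), (26, 104), (28, 104), (30, 104), (32, 105), (34, 103), (44, 74), (46, 108), (48, 108), (50, 109), (52, 111), (54, 111), (56, 108), (58, 108), (60, 108)]
38 [(-50, 108), (-48, 108), (-46, 108), (-44, 108), (-42, 110), (-40, 111), (-38, 107), (-36, 94), (-12, 197), (-10, 192), (-8, 193), (-6, 193), (-4, 194), (-2, 194), (0, 197), (2, 189), (4, 193), (6, 193), (8, 194), (10, 190), (12, 199), (24, 95), (26, 104), (28, 104), (30, 105), (32, 104), (44, 92), (46, 108), (48, 108), (50, 109), (52, 111), (54, 111), (56, 108), (58, 108), (60, 108)]
```

>>> play_rows:
  series:
    - [1,-0.003,-0.002,0.03,0]
    - [1,-0.003,-0.002,0.06,0]
    - [1,-0.003,-0.002,0.09,0]
    - [1,-0.003,-0.002,0.12,0]
    - [1,-0.003,-0.002,0.12,0]

```text
time_s: 8.85
eef_pos: [617.4, -90.3, 186.4]
ee_rot: [-0.0, 0.999, -0.051, -0.001]
wrist_force: [0.0, -0.1, -1.1]
grip_width: 11.4
grasp_force: 39.7
```

```bash
python3 -c "
from h import *
go([618.3,-89.9,118.2],-0.100); print(arm.state()['wrist_force'])"
```

```text
shift [ 0.004 -0.002  0.273] twist -0.003 | now [617.4 -90.3 186.4] yaw -0.102 q6 1.47
[ 0.01506648 -0.1471215  -1.08493284]
```

>>> play_rows:
  series:
    - [1,0.002,0,0.06,0]
    - [1,0.002,0,0.12,0]
    - [1,0.002,0,0.18,0]
    - [1,0.002,0,0.23,0]
    - [1,0.002,0,0.255,0]
    - [1,0.002,0,0.255,0]
    - [1,0.002,0,0.255,0]

```text
time_s: 9.72
eef_pos: [618.7, -90.5, 124.6]
ee_rot: [0.0, 0.999, -0.051, 0.001]
wrist_force: [-0.3, -0.0, -1.1]
grip_width: 11.0
grasp_force: 39.7
```

>>> play_rows:
  series:
    - [1,0,0,0.01,0]
    - [1,0,0,0.02,0]
    - [1,0,0,0.026,0]
    - [1,0,0,0.026,0]
    - [1,0,0,0.026,0]

```text
time_s: 10.35
eef_pos: [618.3, -90.4, 117.3]
ee_rot: [0.0, 0.999, -0.051, 0.0]
wrist_force: [0.4, 0.4, -0.8]
grip_width: 11.4
grasp_force: 39.8
```

>>> play_rows:
  series:
    - [1,0,0,0.004,0]
    - [1,0,0,0.007,0]
    - [1,0,0,0.007,0]

```text
time_s: 10.72
eef_pos: [618.5, -90.4, 117.3]
ee_rot: [0.0, 0.999, -0.051, 0.001]
wrist_force: [-4.1, 1.8, 7.1]
grip_width: 11.2
grasp_force: 41.0
```

>>> play_rows:
  series:
    - [0.6,0,0,0,0]
    - [0.5,0,0,0,0]
    - [0.5,0,0,0,0]
    - [0.5,0,0,0,0]
    - [0.5,0,0,-0.15,0]
    - [0.5,0,0,-0.35,0]
    - [0.5,0,0,-0.5,0]
    - [0.5,0,0,-0.5,0]

```text
time_s: 11.72
eef_pos: [619.5, -90.6, 245.0]
ee_rot: [0.001, 0.999, -0.051, 0.004]
wrist_force: [0.9, 0.4, -0.5]
grip_width: 42.5
grasp_force: 0.0
```

```bash
python3 - <<'E'
from h import *
C=cal('wrist'); im,d=arm.capture('wrist'); cv2.imwrite('pics/w4.png',im)
P=cloud(C,d).reshape(-1,3)
a=-0.100; D=np.array([[np.cos(a),-np.sin(a)],[np.sin(a),np.cos(a)]])
Q=(P[:,:2]-[645.3,-139.1])@D
m=(abs(Q[:,0]+32)<45)&(Q[:,1]>20)&(Q[:,1]<75)
for n,lo,hi in (('tab',130,150),('all',106,150)):
    k=m&(P[:,2]>lo)&(P[:,2]<hi); print(n,k.sum(),np.median(P[k,2]).round(1),Q[k].min(0).round(1),Q[k].max(0).round(1))
w=(Q[:,1]<-10)&(Q[:,0]<10)&(abs(Q[:,0]+32)<60)&(P[:,2]>140)&(P[:,2]<152)
r=cv2.minAreaRect(P[w][:,:2].astype(np.float32)); print('wheel',w.sum(),r,np.median(P[w,2]), (np.array(r[0])-[645.3,-139.1])@D)
go([608,-190,230],1.9); 
E
```

```text
tab 877 140.4 [-55.6  40.2] [-6.3 51.7]
all 2534 111.0 [-77.   20.5] [12.6 74.9]
wheel 3581 ((608.3767700195312, -190.29603576660156), (57.298583984375, 56.305992126464844), 59.470645904541016) 144.66386423862704 [-31.62769246 -54.62644104]
shift [-0.003  0.4    0.049] twist 1.451 | now [618.8 -90.5 242.1] yaw -0.102 q6 1.47
```

View pics/w4.png

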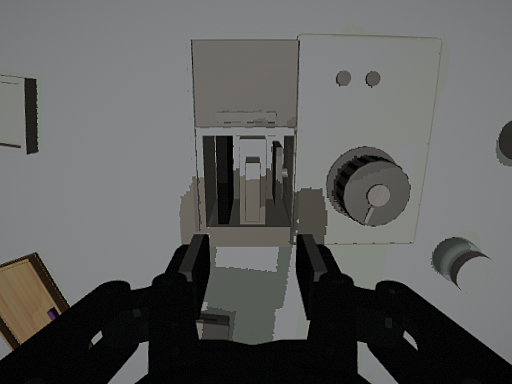

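The wrist view shows the cassette standing in the bay, its tab at (253,190), between the plate (225,180) and the pad (278,170). Its tab-top height and x offset agree with being fully home. Next is the wheel at (608.3,-190.3).

>>> play_rows:
  series:
    - [0,0,0.15,0,-0.2]
    - [0,0,0.3,0,-0.4]
    - [0,0,0.4,0,-0.6]
    - [0,0,0.4,0,-0.8]
    - [0,0,0.4,0,-1]
    - [0,0,0.4,0,-1]

```text
time_s: 12.52
eef_pos: [607.7, -189.8, 238.6]
ee_rot: [-0.001, 0.942, 0.334, -0.001]
wrist_force: [-0.0, 0.1, 0.1]
grip_width: 85.6
grasp_force: 0.0
```

```bash
python3 -c "
from h import *
go([608.3,-190.3,160],1.2)"
```

```text
shift [0.001 0.004 0.315] twist -0.66 | now [ 607.7 -189.8  238.6] yaw 0.682 q6 0.53
```

>>> play_rows:
  series:
    - [0,0.002,0.002,0.06,-0.2]
    - [0,0.002,0.002,0.13,-0.4]
    - [0,0.002,0.002,0.2,-0.6]
    - [0,0.002,0.002,0.26,-0.66]
    - [0,0.002,0.002,0.26,-0.66]
    - [0,0.002,0.002,0.26,-0.66]

```text
time_s: 13.28
eef_pos: [608.9, -189.9, 175.9]
ee_rot: [0.0, 0.826, 0.564, 0.0]
wrist_force: [0.3, -0.1, 0.2]
grip_width: 85.6
grasp_force: 0.0
```

```bash
python3 -c "
from h import *
go([608.3,-190.3,113],1.2)"
```

```text
shift [-0.002 -0.002  0.252] twist -0.001 | now [ 608.9 -189.9  175.9] yaw 1.199 q6 0.01
```

>>> play_rows:
  series:
    - [0,-0.002,-0.001,0.07,0]
    - [0,-0.002,-0.001,0.14,0]
    - [0,-0.002,-0.001,0.2,0]
    - [0,-0.002,-0.001,0.25,0]
    - [0,-0.002,-0.001,0.25,0]
    - [0,-0.002,-0.001,0.25,0]

```text
time_s: 14.02
eef_pos: [608.7, -190.4, 113.7]
ee_rot: [0.0, 0.825, 0.565, 0.0]
wrist_force: [0.7, 0.3, -0.6]
grip_width: 85.5
grasp_force: 0.0
```

```bash
python3 -c "
from h import *
go([608.3,-190.3,113],1.2); s=arm.state(); print(s['wrist_force'],s['moment'])"
```

```text
shift [-0.    -0.002  0.003] twist 0.002 | now [ 608.7 -190.4  113.7] yaw 1.202 q6 0.01
[ 0.67661728  0.29185692 -0.61220112] [ 0.03702451 -0.05608159  0.04926829]
```

>>> play_rows:
  series:
    - [0.3,0,0,0,0]
    - [0.5,0,0,0,0]
    - [0.5,0,0,0,0]
    - [0.5,0,0,0,0]
    - [0.5,0,0,0,0]
  grip_force: 60

```text
time_s: 14.65
eef_pos: [607.9, -190.1, 114.3]
ee_rot: [-0.0, 0.825, 0.565, -0.0]
wrist_force: [-5.4, 2.1, 6.3]
grip_width: 54.3
grasp_force: 64.5
```

```bash
python3 -c "
from h import *
go([608.3,-190.3,113],1.2); s=arm.state(); print(s['wrist_force'],s['moment'])"
```

```text
shift [-0.     0.002  0.005] twist 0.002 | now [ 607.9 -190.1  114.3] yaw 1.202 q6 0.01
[-5.42661529  2.06526245  6.25581999] [ 0.42073376  1.16874983 -0.05695329]
```

>>> play_rows:
  series:
    - [0.5,0,0,0,0.1]
    - [0.5,0,0,0,0.2]
    - [0.5,0,0,0,0.3]
    - [0.5,0,0,0,0.4]
    - [0.5,0,0,0,0.5]
    - [0.5,0,0,0,0.5]

```text
time_s: 15.4
eef_pos: [608.2, -190.3, 114.3]
ee_rot: [-0.0, 0.92, 0.393, -0.0]
wrist_force: [-4.4, 1.1, 5.4]
grip_width: 54.6
grasp_force: 64.4
```

```bash
cat > t.py <<'E'
from h import *
s,e,M,y=tool(); print(s['time_s'],'yaw',round(y,4),'Mz',s['moment'][2].round(3),'F',s['wrist_force'].round(1),'e',e.round(1),'q6',s['joint_pos'][5].round(3),'tau6',s['tau'][5].round(3),s['grip_width'])
E
python3 t.py
```

```text
15.4 yaw 0.8075 Mz -0.554 F [-4.4  1.1  5.4] e [ 608.2 -190.3  114.3] q6 0.402 tau6 -0.326 54.64380916871009
```

>>> play_rows:
  series:
    - [0.5,0,0,0,0.1]
    - [0.5,0,0,0,0.2]
    - [0.5,0,0,0,0.3]
    - [0.5,0,0,0,0.4]
    - [0.5,0,0,0,0.5]

```text
time_s: 16.02
eef_pos: [608.3, -190.5, 114.3]
ee_rot: [0.0, 0.979, 0.206, 0.0]
wrist_force: [-2.9, 0.0, 4.6]
grip_width: 54.5
grasp_force: 64.2
```

```bash
python3 t.py
```

```text
16.025 yaw 0.4144 Mz 0.555 F [-2.9  0.   4.6] e [ 608.3 -190.5  114.3] q6 0.795 tau6 -0.277 54.540810325902584
```

>>> play_rows:
  series:
    - [0.5,0,0,0,0.1]
    - [0.5,0,0,0,0.2]
    - [0.5,0,0,0,0.3]
    - [0.5,0,0,0,0.4]
    - [0.5,0,0,0,0.5]

```text
time_s: 16.65
eef_pos: [608.5, -190.8, 114.3]
ee_rot: [0.001, 1.0, 0.011, 0.0]
wrist_force: [-2.6, -1.9, 4.2]
grip_width: 54.4
grasp_force: 64.2
```

```bash
python3 t.py
```

```text
16.65 yaw 0.0215 Mz 0.588 F [-2.6 -1.9  4.2] e [ 608.5 -190.8  114.3] q6 1.188 tau6 -0.257 54.36721105896811
```

>>> play_rows:
  series:
    - [0.5,0,0,0,0.1]
    - [0.5,0,0,0,0.2]

```text
time_s: 16.9
eef_pos: [608.5, -190.9, 114.3]
ee_rot: [0.001, 0.998, -0.068, 0.001]
wrist_force: [-2.5, -2.6, 2.8]
grip_width: 54.4
grasp_force: 64.2
```

```bash
python3 t.py
```

```text
16.9 yaw -0.1357 Mz 0.592 F [-2.5 -2.6  2.8] e [ 608.5 -190.9  114.3] q6 1.345 tau6 -0.259 54.41675726715252
```

>>> play_rows:
  series:
    - [0.5,0,0,0,0.1]
    - [0.5,0,0,0,0.2]

```text
time_s: 17.15
eef_pos: [608.5, -191.1, 114.4]
ee_rot: [0.001, 0.989, -0.146, 0.001]
wrist_force: [-3.1, -4.0, 4.1]
grip_width: 54.5
grasp_force: 64.2
```

```bash
python3 t.py
```

```text
17.15 yaw -0.2929 Mz 0.571 F [-3.1 -4.   4.1] e [ 608.5 -191.1  114.4] q6 1.502 tau6 -0.26 54.45496646076366
```

>>> play_rows:
  series:
    - [0.5,0,0,0,0.05]
    - [0.5,0,0,0,0.1]

```text
time_s: 17.4
eef_pos: [608.5, -191.1, 114.3]
ee_rot: [0.001, 0.983, -0.184, 0.001]
wrist_force: [-3.6, -3.5, 3.0]
grip_width: 54.4
grasp_force: 64.2
```

```bash
python3 t.py
```

```text
17.4 yaw -0.3701 Mz 0.602 F [-3.6 -3.5  3. ] e [ 608.5 -191.1  114.3] q6 1.579 tau6 0.155 54.36247001392004
```

>>> play_rows:
  series:
    - [0.5,0,0,0,0.05]
    - [0.5,0,0,0,0.1]

```text
time_s: 17.65
eef_pos: [608.4, -191.2, 114.4]
ee_rot: [0.001, 0.975, -0.222, 0.001]
wrist_force: [-2.8, -3.6, 3.5]
grip_width: 54.8
grasp_force: 64.1
```

```bash
python3 t.py
```

```text
17.65 yaw -0.4488 Mz 0.555 F [-2.8 -3.6  3.5] e [ 608.4 -191.2  114.4] q6 1.658 tau6 0.152 54.789200354641906
```

>>> play_rows:
  series:
    - [0.5,0,0,0,0.05]
    - [0.5,0,0,0,0.1]

```text
time_s: 17.9
eef_pos: [608.4, -191.3, 114.4]
ee_rot: [0.001, 0.965, -0.261, 0.001]
wrist_force: [-4.2, -2.7, 2.5]
grip_width: 54.6
grasp_force: 64.1
```

```bash
python3 t.py
```

```text
17.9 yaw -0.5274 Mz 0.556 F [-4.2 -2.7  2.5] e [ 608.4 -191.3  114.4] q6 1.736 tau6 0.155 54.59301954935504
```

>>> play_rows:
  series:
    - [0.5,0,0,0,0.05]
    - [0.5,0,0,0,0.1]

```text
time_s: 18.15
eef_pos: [608.4, -191.3, 114.4]
ee_rot: [0.001, 0.954, -0.298, 0.001]
wrist_force: [-3.8, -3.1, 3.8]
grip_width: 55.0
grasp_force: 64.1
```

```bash
python3 t.py
```

```text
18.15 yaw -0.6059 Mz 0.603 F [-3.8 -3.1  3.8] e [ 608.4 -191.3  114.4] q6 1.815 tau6 0.186 54.954604908423036
```

>>> play_rows:
  series:
    - [0.5,0,0,0,0.05]
    - [0.5,0,0,0,0.1]

```text
time_s: 18.4
eef_pos: [608.3, -191.4, 114.3]
ee_rot: [0.001, 0.942, -0.336, 0.001]
wrist_force: [-4.3, -4.1, 4.7]
grip_width: 54.6
grasp_force: 64.2
```

```bash
python3 t.py
```

```text
18.4 yaw -0.6843 Mz 0.716 F [-4.3 -4.1  4.7] e [ 608.3 -191.4  114.3] q6 1.893 tau6 0.273 54.6208294772779
```

>>> play_rows:
  series:
    - [0.5,0,0,0,0.05]
    - [0.5,0,0,0,0.1]

```text
time_s: 18.65
eef_pos: [608.3, -191.4, 114.3]
ee_rot: [0.001, 0.928, -0.372, 0.001]
wrist_force: [-4.6, -3.3, 3.8]
grip_width: 54.8
grasp_force: 64.3
```

```bash
python3 t.py
```

```text
18.65 yaw -0.7628 Mz 0.804 F [-4.6 -3.3  3.8] e [ 608.3 -191.4  114.3] q6 1.972 tau6 0.358 54.751845310884754
```

>>> play_rows:
  series:
    - [0.5,0,0,0,0.05]
    - [0.5,0,0,0,0.1]

```text
time_s: 18.9
eef_pos: [608.3, -191.5, 114.4]
ee_rot: [0.001, 0.913, -0.408, 0.001]
wrist_force: [-4.7, -4.0, 3.6]
grip_width: 54.5
grasp_force: 64.3
```

```bash
python3 t.py
```

```text
18.9 yaw -0.8412 Mz 0.852 F [-4.7 -4.   3.6] e [ 608.3 -191.5  114.4] q6 2.05 tau6 0.444 54.53820816664477
```

>>> play_rows:
  series:
    - [0.5,0,0,0,0]
    - [0.5,0,0,0,0]
    - [0.2,0,0,0,0]
    - [0,0,0,0,0]
    - [0,0,0,0,0]
    - [0,0,0,0,0]

```text
time_s: 19.65
eef_pos: [608.4, -190.2, 113.0]
ee_rot: [0.0, 0.913, -0.408, 0.0]
wrist_force: [-0.6, -0.0, -0.1]
grip_width: 85.7
grasp_force: 0.0
```

>>> play_rows:
  series:
    - [0,0,0,-0.1,0]
    - [0,0,0,-0.25,0]
    - [0,0,0,-0.4,0]
    - [0,0,0,-0.55,0]
    - [0,0,0,-0.65,0]
    - [0,0,0,-0.65,0]

```text
time_s: 20.4
eef_pos: [609.1, -190.5, 278.1]
ee_rot: [-0.0, 0.913, -0.408, 0.002]
wrist_force: [0.8, 0.1, -0.1]
grip_width: 85.4
grasp_force: 0.0
```

```bash
python3 t.py; python3 - <<'E'
from h import *
C=cal('wrist'); im,d=arm.capture('wrist'); cv2.imwrite('pics/w5.png',im)
P=cloud(C,d).reshape(-1,3)
a=-0.100; D=np.array([[np.cos(a),-np.sin(a)],[np.sin(a),np.cos(a)]])
Q=(P[:,:2]-[645.3,-139.1])@D
m=(abs(Q[:,0]+32)<45)&(Q[:,1]>20)&(Q[:,1]<75)
k=m&(P[:,2]>130)&(P[:,2]<150); print('tab',k.sum(),np.median(P[k,2]),Q[k].min(0).round(1),Q[k].max(0).round(1))
E
```

```text
20.4 yaw -0.8403 Mz -0.01 F [ 0.8  0.1 -0.1] e [ 609.1 -190.5  278.1] q6 2.05 tau6 0.0 85.44516964057966
tab 742 140.1837033913088 [-56.5  49.8] [-6.8 62.9]
```

View pics/w5.png

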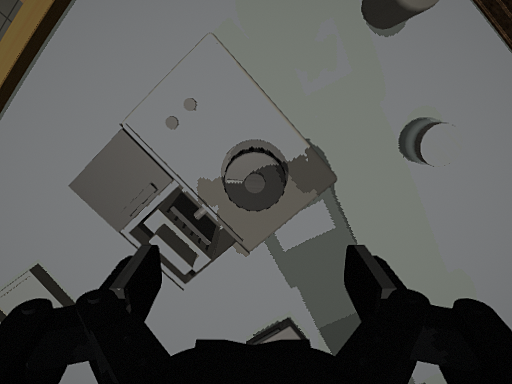

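The view shows the cassette upright at (172,240), pressed against the plate, with the wheel free at (255,178). The arm is clear of everything.

```bash
python3 -c "
from cell import arm
print(arm.sign_off())"
```

```text
the job is handed in; nothing more can be done
None
```

I put the cassette fully home in the bay and wound the wheel to about 0.28 N m above the free drag, roughly 24 N on the seal plate by estimate; the arm was clear and nothing else was touched, and I handed the job in at about 20 s (no verdict came back).

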